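# Free and hold the index plunger

### The job

Lift the wooden ring off the knob of the dividing fixture's index plunger and lay it flat in the shallow tray. Then take the knob, pull the sprung plunger straight up as far as it goes, so that its pin is clear of the index plate, and finish still gripping it and holding it fully up. Leave everything else on the bench where it is.

Things in the scene. Friction and masses are not known exactly. Their poses are not given: they have to be found in the camera images.
- fixture: Dividing fixture, fixed: grey base, steel index plate 212 mm across (top 32 mm up) with holes, in the middle a chuck with a wooden blank (74 mm across, top 98 mm up). On its own -y side a grey bracket, reaching 155 mm from the centre, carries a dark head block 62 mm wide with a flat top 75 mm up; the plunger's knob stands on it, 92 mm from the centre. Origin: centre of the underside; z up.
- knob (a point): Middle of the plunger's black round knob: an upright cylinder 25 mm in diameter and 23 mm tall (11.5 mm above and below this point) on a 12 mm stem. With the plunger home the point is 22.5 mm above the flat top of the bracket's head; it rises with the plunger. Its axes are the fixture's; the pull is straight up.
- plunger (a joint): Lift of the sprung plunger in m: 0 home (pin 10 mm deep in a hole of the index plate), 0.016 fully up against its stop (pin 6 mm clear of the plate). The spring pulls it down with about 8 N at home, growing to about 13 N fully up; let go, it snaps home.
- ring: Turned ring of light wood, loose, 56 mm outside, 40 mm inside, 36 mm tall, about 35 g. At the start it lies flat on the bracket's head around the knob, up to 5 mm off centre, its upper rim 2 mm above the knob's top, so that no finger fits between. Origin: on its axis, at its underside as it lies at the start; z along its axis.
- tray: Shallow open tray of dark wood, fixed to the bench, 260 mm (its x) by 160 mm (its y), 18 mm tall, walls and floor 6 mm thick. Origin: centre of the underside, z up. Its +x end holds the egg cup; the rest is empty.
- eggcup: Turned solid wooden cup shape standing in the tray's +x end, 44 mm in diameter, 58 mm tall, 75 to 95 mm from the tray's centre. Origin: centre of its foot. A bystander.
- chuck_key: Steel T-shaped chuck key, 115 mm long, 14 mm high, lying on the bench between the fixture and the tray. Origin: its middle, underside. A bystander.
- glue: White glue bottle standing, 60 mm in diameter, 170 mm tall. Origin: centre of its base. A bystander.
- wax_jar: Amber jar with a steel cap, 76 mm in diameter, 70 mm tall. Origin: centre of its base. A bystander.
- bowl: Turned wooden bowl, 130 mm in diameter, 50 mm tall. Origin: centre of its base. A bystander.
- gouge: Turning gouge with wooden handle, 400 mm long, lying on the bench along its own y, 28 mm high. Origin: near its middle, underside. A bystander.
- sanding_block: Cork block 100 x 60 x 35 mm lying on the bench. Origin: centre of its underside. A bystander.

How it is judged:
By the outcome, as a careful person would: the job done as asked, in the order asked, and still so for the second after the job is handed in, while the arm keeps its last pose, push and grip.
It also fails if it takes over 54 s, if anything falls off the work surface, if the arm or the gripper's body presses on something with over 40 N, if the wrist force passes 120 N, or if a joint passes its speed limit or range.

### The arm

A 6-joint arm with a two-finger parallel gripper is mounted at the origin on the work surface. World frame = base frame: x ahead of the robot, y to its left, z up, the work surface at z = 0. Lengths are in m, angles in rad, forces in N, time in s.
With the tool pointing down it reaches from about 0.225 to 0.875 m from the base axis. Payload 3.4 kg.
Tool frame: the origin (TCP) lies between the finger pads; the fingertips stand 19 mm ahead of it and the grasp point (between the pads) is the TCP; z points along the fingers, y is the line along which they close (so a half turn about z gives the same grasp; the last joint's range is limited). The gripper opens to 85 mm and grips with 20 to 120 N. Pads are 22 mm wide; open, the fingers measure 114 mm over their backs; the gripper's body (76 mm by 85 mm) begins 54 mm behind the grasp point. The pads swing forward as they close: fully open they stand 13 mm farther back than shut.
Start: joints at [-1.269, 0.276, 1.505, -0, 1.361, -0.121], TCP at [0.236, -0.524, 0.25] pointing down, gripper open.
Joint ranges: [-2.89, 2.89], [-0.75, 2.08], [0.22, 2.7], [-1.18, 4.32], [0.11, 2.71], [-2.7, 2.7]. Speed limits (rad/s): [2.57, 2.57, 3.14, 3.14, 3.14, 3.14].

### API

Orientations are given as a unit quaternion [w, x, y, z].
In Python, from rig import get_state, imaging, ticket gives the robot as it stands. The module is installed in compiled form; this text tells all that it offers.
- The arm moves only by the shell command python3 -m inch 'ROWS' [FORCE]. ROWS is JSON, a list of rows, each an object with "claw": the opening, from -1 (shut) to 1 (fully open); "travel": the shift along the world's x, y, z in units of 200 mm (1.0 is 200 mm), a list of three; "turn": the turn about the world's z in units of 180 degrees (1.0 is 180 degrees). A call has 1 to 5 rows; each row is the pose to reach, as a shift and turn from the pose commanded when the call began, turning the shorter way round; what a row does not reach only later rows make up. A row lasts 1/10 s, in which the tool goes at most 50 mm and 8.59 degrees, less where a joint would pass 70% of its speed; a pose out of reach is approached as far as the arm can. A call with a number of a shift or a turn outside -1 to 1 is refused whole. A call with a gripper value outside its range is refused whole. The fingers move at their own pace and stop on an object; FORCE is the grip in N (left out, the last holds). Time passes only in rows, so rows that repeat a pose let the fingers close. It gives the time, the measured TCP pose, the force, the opening and the grip force at its end, in the units of the state.
- get_state(): the state, without advancing time (a new reading comes with each control period).
- imaging.get_image(name): name is "scene" or "top"; returns the picture (384x512x3 uint8, red, green, blue); there is no depth.
- imaging.camera_params(name): a dict with "camera_matrix" (3x3 intrinsics, pixels), "k1" (the pictures are not rectified: a ray, as slopes to the right and down, at radius r is drawn at 1 + k1 r^2 times it, then the intrinsics apply), "cam_to_world" (4x4, takes a point from camera to world coordinates). Camera axes: x right, y down, z forward; pixel columns grow to the right and rows downward; lengths in m; the calibration is good to about 2 mm. A picture is of the moment at which its call begins. camera_params takes no time and is no camera call.
- ticket.sign_off(): hands the job in; it is judged then, once.
The state is a dict: "clock": time; "qpos": joint angles; "qd": joint speeds; "effort": joint torques, N m; "position": TCP position; "ee_rot": TCP orientation; "contact_force": force on the tool from outside, world axes, zero at the start; "moment": the same for the moment, N m; "width": finger opening in m; "gripper_force": force on a finger pad.
Only numpy, scipy, OpenCV 4.12 (cv2) and the standard library are available. Lean on these libraries where they do the work, as an engineer would, in place of code of your own. Each camera call takes 0.05 s, during which the arm holds its last target. There are 200 camera calls.

## Working session

There is one attempt and no reset: what is moved stays moved. The work goes in short steps, Python scripts to look and compute and a shell command to move; the robot and the scene stay as the last step left them, time stands still between calls to the robot, and variables do not carry over. Pictures are saved under pics/ and viewed, at most 10 in all, crops included, and the job is handed in when it is done.

```bash
mkdir -p pics
cat > h.py <<'E'
import numpy as np, cv2
from rig import get_state, imaging, ticket
def snap(cam,fn,crop=None,s=1):
    im=imaging.get_image(cam)[:,:,::-1]
    if crop: a,b,c,d=crop; im=im[b:d,a:c]
    im=cv2.resize(im,None,fx=s,fy=s,interpolation=cv2.INTER_CUBIC); cv2.imwrite('pics/'+fn,im)
def ray(cam,u,v):
    p=imaging.camera_params(cam);K=np.array(p['camera_matrix']);T=np.array(p['cam_to_world'])
    d=np.linalg.solve(K,[u,v,1.]);q=d[:2].copy()
    for _ in range(30): q=d[:2]/(1+p['k1']*(q@q))
    return T[:3,3],T[:3,:3]@np.r_[q,1]
def atz(cam,u,v,z):
    o,d=ray(cam,u,v);return o+d*(z-o[2])/d[2]
def proj(cam,P):
    p=imaging.camera_params(cam);T=np.array(p['cam_to_world'])
    c=T[:3,:3].T@(np.array(P)-T[:3,3]);q=c[:2]/c[2];q=q*(1+p['k1']*(q@q))
    return (np.array(p['camera_matrix'])@np.r_[q,1])[:2]
E
python3 -c "
from h import *
snap('top','top0.png',s=1.5);snap('scene','sc0.png',s=1.5)
s=get_state();print(s)
for c in('top','scene'):print(imaging.camera_params(c))"
```

```text
{'clock': 0.1, 'qpos': array([-1.26903943e+00,  2.76578688e-01,  1.50598069e+00,  1.16226127e-05,
        1.36069336e+00, -1.21019961e-01]), 'qd': array([ 0.00020518, -0.0001024 , -0.0023082 ,  0.00226689,  0.00160921,
       -0.00045846]), 'effort': array([ 1.27292624e-03, -4.17699051e+01, -2.46405065e+01, -2.17015263e-04,
        5.84628011e-03, -5.37417257e-07]), 'position': array([ 0.2357822 , -0.52397576,  0.24950971]), 'ee_rot': array([-8.27168053e-04,  9.77740458e-01,  2.09816365e-01, -6.92482725e-05]), 'contact_force': array([ 0.41560633, -0.5659647 ,  0.24707087]), 'moment': array([0.0232744 , 0.01844929, 0.02043907]), 'gripper_force': 0.0, 'width': 0.08551743886268097}
{'camera_matrix': array([[357.76094849,   0.        , 258.93706434],
       [  0.        , 357.76094849, 195.21959629],
       [  0.        ,   0.        ,   1.        ]]), 'k1': -0.021342744706345184, 'cam_to_world': array([[ 0.0154428 , -0.98838771,  0.15116635,  0.45772049],
       [-0.99987465, -0.01473677,  0.00578974, -0.0013848 ],
       [-0.0034948 , -0.15123681, -0.98849138,  1.35855039],
       [ 0.        ,  0.        ,  0.        ,  1.        ]])}
{'camera_matrix': array([[366.13830275,   0.        , 250.83361525],
       [  0.        , 366.13830275, 189.5235255 ],
       [  0.        ,   0.        ,   1.        ]]), 'k1': -0.014490454033455766, 'cam_to_world': array([[ 0.71422495,  0.40775203, -0.56887696,  1.26418718],
       [ 0.69981039, -0.40189121,  0.59054964, -0.66919413],
       [ 0.01217117, -0.8198913 , -0.57238983,  0.74572801],
       [ 0.        ,  0.        ,  0.        ,  1.        ]])}
```

View pics/top0.png

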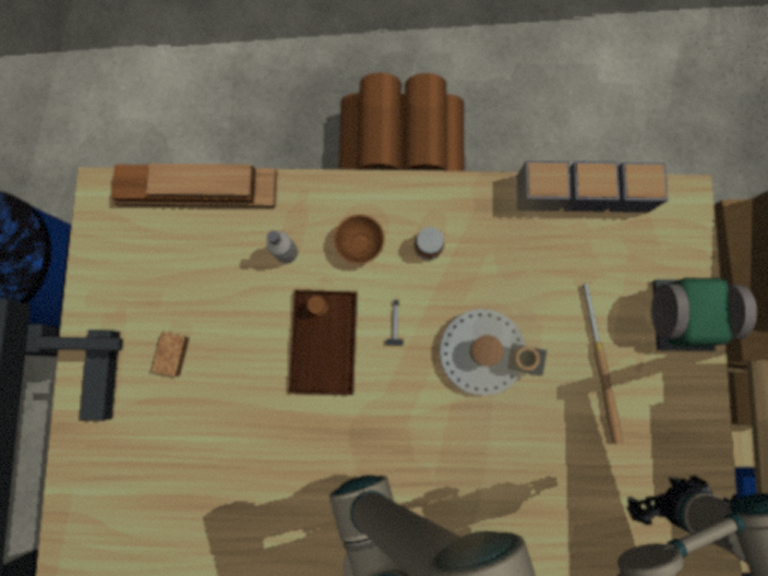

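View pics/sc0.png

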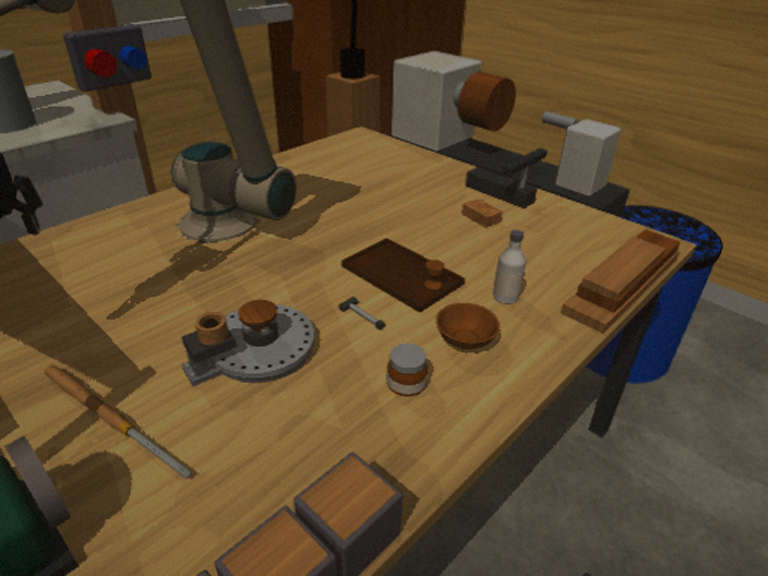

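The top view shows the ring at about (351,239) in native pixels, the blank at (325,233) and the tray spanning (193..237, 194..263). The egg cup sits at its far end, and the chuck key at (263,215). Next I'll enlarge the fixture in both views.

```bash
python3 -c "
from h import *
a=imaging.get_image('top')[200:270,285:375,::-1];b=imaging.get_image('scene')[190:260,115:215,::-1]
cv2.imwrite('pics/c1.png',np.hstack([cv2.resize(a,(396,308),interpolation=cv2.INTER_CUBIC),cv2.resize(b,(400,280),interpolation=cv2.INTER_CUBIC)[:308] if 0 else cv2.copyMakeBorder(cv2.resize(b,(400,280),interpolation=cv2.INTER_CUBIC),0,28,0,0,cv2.BORDER_CONSTANT)]))
r=lambda *x:print(np.round(atz('top',*x),4))
r(527/1.5,358/1.5,.111);r(487/1.5,350/1.5,.098);r(482/1.5,351.5/1.5,.032)
for u,v in((294,290),(357,292),(354,395),(289,392)): r(u/1.5,v/1.5,.018)
r(317/1.5,303/1.5,.058)
r(396/1.5,299/1.5,.014);r(394/1.5,343/1.5,.014)"
```

```text
[ 0.5009 -0.3167  0.111 ]
[ 0.5187 -0.2267  0.098 ]
[ 0.518  -0.2261  0.032 ]
[0.6664 0.2456 0.018 ]
[0.6637 0.0859 0.018 ]
[0.4074 0.0871 0.018 ]
[0.412  0.2474 0.018 ]
[0.6288 0.1805 0.058 ]
[ 0.6478 -0.013   0.014 ]
[ 0.5367 -0.0094  0.014 ]
```

View pics/c1.png

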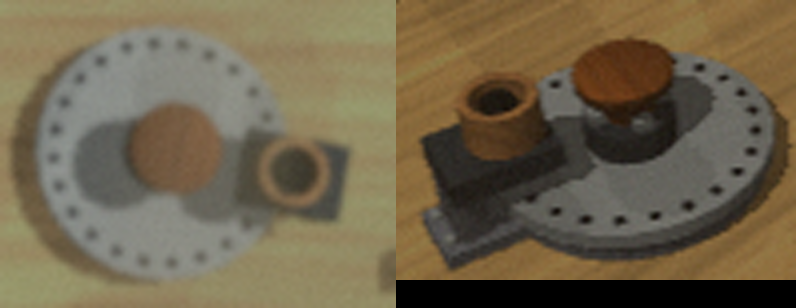

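Both crops agree. In the top view the ring rim is centred at (351.8,238.9), the blank is at (324.8,233.6), and the fixture is yawed about -9°. I'll cross-check the ring using the scene view.

```bash
python3 -c "
from h import *
print(atz('top',351.4,238.5,.111),atz('scene',140.1,213.9,.111))"
python3 -m inch '[{"claw":1,"travel":[1,0.78,-0.2],"turn":0.25},{"claw":1,"travel":[1,0.78,-0.2],"turn":0.25},{"claw":1,"travel":[1,0.78,-0.2],"turn":0.25},{"claw":1,"travel":[1,0.78,-0.2],"turn":0.25},{"claw":1,"travel":[1,0.78,-0.2],"turn":0.25}]' 30
```

```text
[ 0.50152625 -0.31690359  0.111     ] [ 0.50139114 -0.31515684  0.111     ]
clock: 0.7
position: [0.4319, -0.3712, 0.211]
ee_rot: [0.0, 0.831, 0.556, 0.0]
contact_force: [1.4, -0.8, -0.7]
width: 0.0852
gripper_force: 0.0
```

```bash
python3 -m inch '[{"claw":1,"travel":[0.348,0.276,-0.1],"turn":0.075},{"claw":1,"travel":[0.348,0.276,-0.1],"turn":0.075},{"claw":1,"travel":[0.348,0.276,-0.1],"turn":0.075},{"claw":1,"travel":[0.348,0.276,-0.1],"turn":0.075}]'
python3 -c "
from h import *
print(get_state()['position']);snap('scene','c2.png',(90,130,230,270),4)"
```

```text
clock: 1.1
position: [0.5006, -0.3165, 0.1908]
ee_rot: [-0.001, 0.762, 0.648, -0.0]
contact_force: [0.3, 0.4, 0.5]
width: 0.0852
gripper_force: 0.0
[ 0.50056218 -0.3165034   0.19079928]
```

View pics/c2.png

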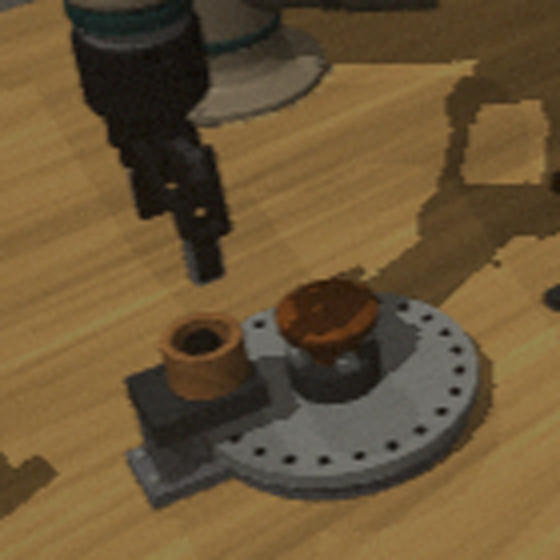

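The open gripper is above the ring, which sits at about (205,355) in the crop, with its fingers clear on either side. Descending.

```bash
python3 -m inch '[{"claw":1,"travel":[0.005,0.003,-0.2],"turn":0},{"claw":1,"travel":[0.005,0.003,-0.35],"turn":0},{"claw":1,"travel":[0.005,0.003,-0.455],"turn":0},{"claw":1,"travel":[0.005,0.003,-0.455],"turn":0}]'
python3 -m inch '[{"claw":0,"travel":[0,0,0],"turn":0},{"claw":-0.2,"travel":[0,0,0],"turn":0},{"claw":-0.5,"travel":[0,0,0],"turn":0},{"claw":-0.5,"travel":[0,0,0],"turn":0},{"claw":-0.5,"travel":[0,0,0],"turn":0}]' 25
```

```text
clock: 1.55
position: [0.4983, -0.3167, 0.0978]
ee_rot: [-0.003, 0.763, 0.646, -0.001]
contact_force: [-0.7, 0.4, -0.2]
width: 0.0857
gripper_force: 0.0
clock: 2.05
position: [0.502, -0.318, 0.1025]
ee_rot: [0.002, 0.762, 0.647, -0.0]
contact_force: [-2.3, -1.3, 6.7]
width: 0.0557
gripper_force: 27.2
```

```bash
python3 -m inch '[{"claw":-0.5,"travel":[0,0,0.06],"turn":0},{"claw":-0.5,"travel":[0,0,0.15],"turn":0},{"claw":-0.5,"travel":[0,0,0.3],"turn":0},{"claw":-0.5,"travel":[0,0,0.5],"turn":0},{"claw":-0.5,"travel":[0,0,0.5],"turn":0}]'
python3 -c "
from h import *
print(get_state()['position']);snap('scene','c3.png',(90,130,230,270),4)"
```

```text
clock: 2.55
position: [0.5042, -0.3186, 0.207]
ee_rot: [0.006, 0.762, 0.648, 0.001]
contact_force: [0.2, -0.6, -0.6]
width: 0.0557
gripper_force: 26.8
[ 0.50417953 -0.31859205  0.20701424]
```

View pics/c3.png

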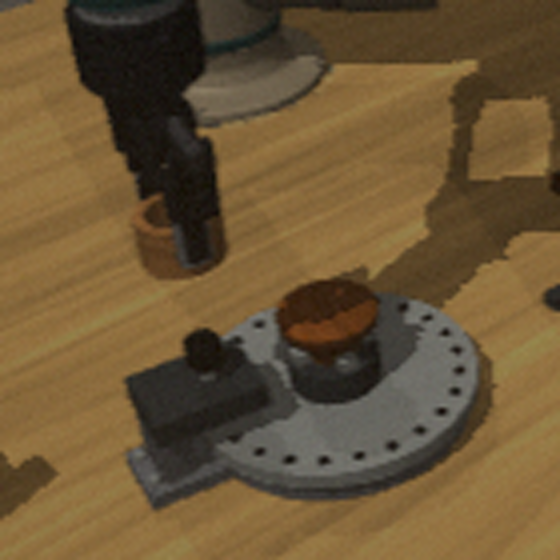

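The ring is held, with its rim near (180,235) in the crop. The knob is now exposed at about (204,348). Moving to the tray.

```bash
for i in 1; do python3 -m inch '[{"claw":-0.5,"travel":[0,0.15,0],"turn":0},{"claw":-0.5,"travel":[0,0.35,0],"turn":0},{"claw":-0.5,"travel":[0,0.55,0],"turn":0},{"claw":-0.5,"travel":[0,0.75,0],"turn":0},{"claw":-0.5,"travel":[-0.03,0.95,0],"turn":0}]'; done
python3 -m inch '[{"claw":-0.5,"travel":[0,0.2,0],"turn":0},{"claw":-0.5,"travel":[0,0.4,0],"turn":0},{"claw":-0.5,"travel":[0,0.6,0],"turn":0},{"claw":-0.5,"travel":[0,0.8,0],"turn":0},{"claw":-0.5,"travel":[-0.03,1,0],"turn":0}]'
python3 -m inch '[{"claw":-0.5,"travel":[0,0.2,-0.1],"turn":0},{"claw":-0.5,"travel":[-0.02,0.4,-0.3],"turn":0},{"claw":-0.5,"travel":[-0.03,0.46,-0.5],"turn":0},{"claw":-0.5,"travel":[-0.03,0.46,-0.6],"turn":0},{"claw":-0.5,"travel":[-0.03,0.46,-0.6],"turn":0}]'
python3 -c "
from h import *
print(get_state()['position'],get_state()['contact_force'])"
```

```text
clock: 3.1
position: [0.4948, -0.1248, 0.1994]
ee_rot: [-0.001, 0.762, 0.647, -0.0]
contact_force: [1.1, -0.1, -0.7]
width: 0.0553
gripper_force: 26.8
clock: 3.6
position: [0.4887, 0.0751, 0.1996]
ee_rot: [-0.0, 0.762, 0.647, -0.0]
contact_force: [0.5, 0.2, -0.3]
width: 0.0555
gripper_force: 26.8
clock: 4.1
position: [0.4793, 0.1654, 0.0767]
ee_rot: [-0.002, 0.762, 0.648, -0.004]
contact_force: [-0.2, -1.0, -0.2]
width: 0.0557
gripper_force: 26.9
[0.47934162 0.16539339 0.07670281] [-0.19101575 -1.0288067  -0.17209871]
```

```bash
python3 -m inch '[{"claw":-0.5,"travel":[0.05,0,-0.1],"turn":0},{"claw":-0.5,"travel":[0.05,0,-0.17],"turn":0},{"claw":-0.5,"travel":[0.05,0,-0.19],"turn":0},{"claw":-0.5,"travel":[0.05,0,-0.2],"turn":0},{"claw":-0.5,"travel":[0.05,0,-0.2],"turn":0}]'
python3 -m inch '[{"claw":-0.5,"travel":[0,0,-0.01],"turn":0},{"claw":-0.5,"travel":[0,0,-0.015],"turn":0},{"claw":-0.5,"travel":[0,0,-0.015],"turn":0}]'
```

```text
clock: 4.6
position: [0.4936, 0.1651, 0.0411]
ee_rot: [0.0, 0.762, 0.647, 0.0]
contact_force: [0.6, -0.0, 0.0]
width: 0.0552
gripper_force: 26.9
clock: 4.9
position: [0.4933, 0.1653, 0.0377]
ee_rot: [0.0, 0.762, 0.647, 0.0]
contact_force: [0.1, -0.5, 0.1]
width: 0.0553
gripper_force: 26.9
```

```bash
for k in 1; do python3 -m inch '[{"claw":-0.5,"travel":[0,0,-0.01],"turn":0},{"claw":-0.5,"travel":[0,0,-0.015],"turn":0},{"claw":-0.5,"travel":[0,0,-0.015],"turn":0}]'; done
python3 -m inch '[{"claw":-0.5,"travel":[0,0,-0.005],"turn":0},{"claw":-0.5,"travel":[0,0,-0.01],"turn":0},{"claw":-0.5,"travel":[0,0,-0.01],"turn":0}]'
```

```text
clock: 5.2
position: [0.4931, 0.1653, 0.0342]
ee_rot: [-0.0, 0.762, 0.647, -0.0]
contact_force: [0.1, 0.8, -0.4]
width: 0.0555
gripper_force: 26.9
clock: 5.5
position: [0.4933, 0.1654, 0.0335]
ee_rot: [0.0, 0.762, 0.647, 0.0]
contact_force: [-2.7, -0.7, 8.9]
width: 0.0555
gripper_force: 27.6
```

The ring has touched the tray floor, so I'll release and lift away.

```bash
python3 -m inch '[{"claw":0.6,"travel":[0,0,0],"turn":0},{"claw":0.8,"travel":[0,0,0],"turn":0},{"claw":0.8,"travel":[0,0,0],"turn":0},{"claw":0.8,"travel":[0,0,0],"turn":0}]'
python3 -m inch '[{"claw":0.8,"travel":[0,0,0.1],"turn":0},{"claw":0.8,"travel":[0,0,0.3],"turn":0},{"claw":0.8,"travel":[0,0,0.55],"turn":0},{"claw":0.8,"travel":[0,0,0.8],"turn":0},{"claw":0.8,"travel":[0,0,0.83],"turn":0}]'
python3 -c "
from h import *
a=imaging.get_image('scene')[120:220,210:330,::-1];b=imaging.get_image('top')[200:270,285:375,::-1];c=imaging.get_image('scene')[190:260,115:205,::-1]
f=lambda i,s:cv2.resize(i,None,fx=s,fy=s,interpolation=cv2.INTER_CUBIC)
z=np.zeros((560,800,3),np.uint8);z[:300,:360]=f(a,3);z[:280,370:730]=f(b,4);z[280:560,370:730]=f(c,4);cv2.imwrite('pics/c4.png',z)"
```

```text
clock: 5.9
position: [0.4932, 0.1653, 0.0322]
ee_rot: [-0.0, 0.762, 0.647, -0.0]
contact_force: [-1.5, -0.5, 0.7]
width: 0.0771
gripper_force: 0.0
clock: 6.4
position: [0.497, 0.1661, 0.2048]
ee_rot: [0.003, 0.762, 0.647, 0.006]
contact_force: [0.7, 0.3, -0.7]
width: 0.077
gripper_force: 0.0
```

View pics/c4.png

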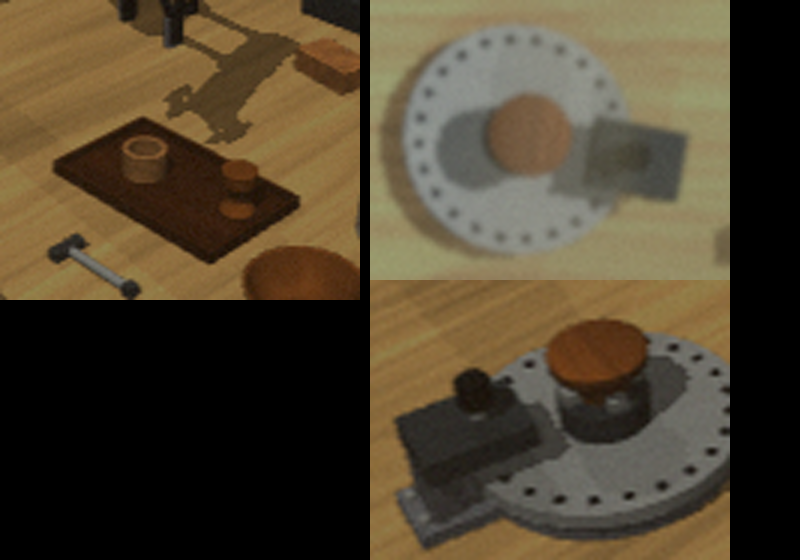

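The ring lies flat in the tray at (145,160) in the left crop, clear of the egg cup. The knob shows at (473,390) in the lower crop. In the top crop it's dark on dark, near (633,157), so I'll stretch the contrast there.

```bash
python3 -c "
from h import *
b=np.mean([imaging.get_image('top')[215:260,325:370].astype(float) for _ in range(4)],0)[:,:,::-1]
c=np.mean([imaging.get_image('scene')[200:240,115:160].astype(float) for _ in range(4)],0)[:,:,::-1]
f=lambda i:cv2.resize(np.clip((i-15)*3.,0,255).astype(np.uint8),None,fx=8,fy=8,interpolation=cv2.INTER_CUBIC)
z=np.zeros((360,730,3),np.uint8);z[:,:360]=f(b);z[:320,370:]=f(c);cv2.imwrite('pics/c5.png',z)
print(atz('scene',140.4,214.4,.109),atz('top',350.4,239.1,.109), proj('top',(0.5015,-.317,.109)))"
```

```text
[ 0.50148634 -0.31463984  0.109     ] [ 0.49947698 -0.31388586  0.109     ] [351.28287737 238.52629316]
```

View pics/c5.png

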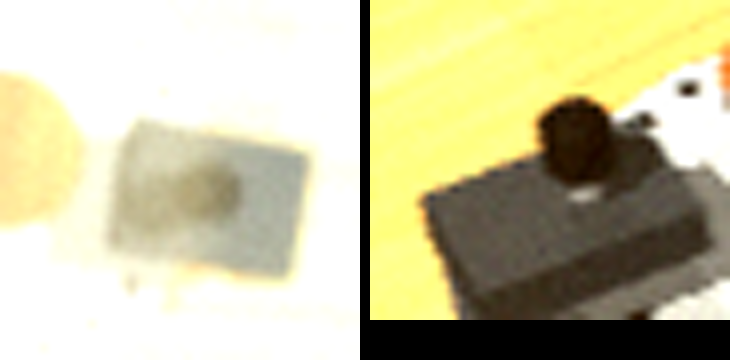

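The knob's top is centred at native (351,238) in the top view and (140.4,214.5) in the scene view, which puts it at about (0.502,-0.3155). Going back to it.

```bash
python3 -m inch '[{"claw":0.6,"travel":[0,-0.15,0],"turn":0},{"claw":0.6,"travel":[0,-0.35,0],"turn":0},{"claw":0.6,"travel":[0,-0.55,0],"turn":0},{"claw":0.6,"travel":[0,-0.75,0],"turn":0},{"claw":0.6,"travel":[0.02,-0.95,0],"turn":0}]'
python3 -m inch '[{"claw":0.6,"travel":[0,-0.2,0],"turn":0},{"claw":0.6,"travel":[0,-0.4,0],"turn":0},{"claw":0.6,"travel":[0,-0.6,0],"turn":0},{"claw":0.6,"travel":[0,-0.8,0],"turn":0},{"claw":0.6,"travel":[0.02,-1,0],"turn":0}]'
python3 -m inch '[{"claw":0.6,"travel":[0,-0.2,0],"turn":0},{"claw":0.6,"travel":[0,-0.35,0],"turn":0},{"claw":0.6,"travel":[0.01,-0.45,0],"turn":0},{"claw":0.6,"travel":[0.01,-0.45,0],"turn":0},{"claw":0.6,"travel":[0.01,-0.45,0],"turn":0}]'
python3 -c "
from h import *
print(get_state()['position'])"
```

```text
clock: 7.45
position: [0.4966, -0.026, 0.1982]
ee_rot: [-0.0, 0.762, 0.648, -0.0]
contact_force: [0.8, -0.3, -0.5]
width: 0.0684
gripper_force: 0.0
clock: 7.95
position: [0.5006, -0.2263, 0.1981]
ee_rot: [-0.0, 0.762, 0.647, -0.0]
contact_force: [0.9, 0.6, 0.9]
width: 0.0681
gripper_force: 0.0
clock: 8.45
position: [0.5031, -0.3139, 0.1979]
ee_rot: [-0.001, 0.762, 0.647, 0.0]
contact_force: [-0.6, 0.1, -0.4]
width: 0.068
gripper_force: 0.0
[ 0.50309967 -0.31394779  0.19791124]
```

```bash
python3 -m inch '[{"claw":0.6,"travel":[-0.005,-0.007,-0.2],"turn":0},{"claw":0.6,"travel":[-0.005,-0.007,-0.38],"turn":0},{"claw":0.6,"travel":[-0.005,-0.007,-0.46],"turn":0},{"claw":0.6,"travel":[-0.005,-0.007,-0.49],"turn":0},{"claw":0.6,"travel":[-0.005,-0.007,-0.49],"turn":0}]'
python3 -m inch '[{"claw":0,"travel":[0,0,0],"turn":0},{"claw":-0.3,"travel":[0,0,0],"turn":0},{"claw":-0.5,"travel":[0,0,0],"turn":0},{"claw":-0.8,"travel":[0,0,0],"turn":0},{"claw":-1,"travel":[0,0,0],"turn":0}]' 70
python3 -m inch '[{"claw":-1,"travel":[0,0,0],"turn":0},{"claw":-1,"travel":[0,0,0],"turn":0},{"claw":-1,"travel":[0,0,0],"turn":0},{"claw":-1,"travel":[0,0,0],"turn":0}]' 70
```

```text
clock: 8.95
position: [0.5022, -0.3146, 0.1]
ee_rot: [-0.001, 0.762, 0.648, 0.0]
contact_force: [0.6, 0.6, 0.3]
width: 0.0687
gripper_force: 0.0
clock: 9.45
position: [0.5029, -0.3165, 0.1019]
ee_rot: [0.001, 0.762, 0.647, 0.0]
contact_force: [-0.7, 0.9, 5.9]
width: 0.0227
gripper_force: 68.5
clock: 9.85
position: [0.5029, -0.3165, 0.1019]
ee_rot: [0.001, 0.762, 0.647, 0.0]
contact_force: [-0.5, 2.0, 6.1]
width: 0.0225
gripper_force: 68.5
```

```bash
python3 -m inch '[{"claw":-1,"travel":[0,0,0.01],"turn":0},{"claw":-1,"travel":[0,0,0.02],"turn":0},{"claw":-1,"travel":[0,0,0.03],"turn":0},{"claw":-1,"travel":[0,0,0.03],"turn":0},{"claw":-1,"travel":[0,0,0.03],"turn":0}]' 80
python3 -m inch '[{"claw":-1,"travel":[0,0,0.01],"turn":0},{"claw":-1,"travel":[0,0,0.02],"turn":0},{"claw":-1,"travel":[0,0,0.03],"turn":0},{"claw":-1,"travel":[0,0,0.03],"turn":0},{"claw":-1,"travel":[0,0,0.03],"turn":0}]'
```

```text
clock: 10.35
position: [0.5029, -0.3164, 0.1059]
ee_rot: [0.0, 0.762, 0.647, 0.0]
contact_force: [5.1, -1.8, -9.6]
width: 0.0226
gripper_force: 78.8
clock: 10.85
position: [0.5029, -0.3164, 0.1116]
ee_rot: [0.0, 0.762, 0.647, 0.0]
contact_force: [5.8, -2.5, -11.3]
width: 0.0219
gripper_force: 78.8
```

```bash
python3 -m inch '[{"claw":-1,"travel":[0,0,0.01],"turn":0},{"claw":-1,"travel":[0,0,0.02],"turn":0},{"claw":-1,"travel":[0,0,0.02],"turn":0},{"claw":-1,"travel":[0,0,0.02],"turn":0}]'
python3 -m inch '[{"claw":-1,"travel":[0,0,0.01],"turn":0},{"claw":-1,"travel":[0,0,0.02],"turn":0},{"claw":-1,"travel":[0,0,0.02],"turn":0},{"claw":-1,"travel":[0,0,0.02],"turn":0}]'
```

```text
clock: 11.25
position: [0.5029, -0.3164, 0.1154]
ee_rot: [0.0, 0.762, 0.647, 0.0]
contact_force: [5.8, -1.8, -12.4]
width: 0.0222
gripper_force: 78.9
clock: 11.65
position: [0.5029, -0.3164, 0.1181]
ee_rot: [0.0, 0.762, 0.647, 0.0]
contact_force: [7.1, -3.5, -18.7]
width: 0.0224
gripper_force: 81.1
```

The jump in force means the stop has been reached. I'll check it's steady and look.

```bash
python3 -m inch '[{"claw":-1,"travel":[0,0,0.005],"turn":0},{"claw":-1,"travel":[0,0,0.005],"turn":0},{"claw":-1,"travel":[0,0,0.005],"turn":0},{"claw":-1,"travel":[0,0,0.005],"turn":0},{"claw":-1,"travel":[0,0,0.005],"turn":0}]' 90
python3 -m inch '[{"claw":-1,"travel":[0,0,0],"turn":0},{"claw":-1,"travel":[0,0,0],"turn":0},{"claw":-1,"travel":[0,0,0],"turn":0},{"claw":-1,"travel":[0,0,0],"turn":0},{"claw":-1,"travel":[0,0,0],"turn":0}]'
python3 -c "
from h import *
b=np.mean([imaging.get_image('scene')[160:250,95:215].astype(float) for _ in range(4)],0)[:,:,::-1]
cv2.imwrite('pics/c6.png',cv2.resize(np.clip((b-5)*2.2,0,255).astype(np.uint8),None,fx=6,fy=6,interpolation=cv2.INTER_CUBIC))
snap('scene','full.png',s=1.5)"
```

```text
clock: 12.15
position: [0.5028, -0.3164, 0.1182]
ee_rot: [-0.0, 0.762, 0.647, 0.0]
contact_force: [8.1, -4.4, -22.2]
width: 0.0218
gripper_force: 89.6
clock: 12.65
position: [0.5029, -0.3164, 0.1182]
ee_rot: [-0.0, 0.762, 0.647, 0.0]
contact_force: [7.0, -4.8, -23.2]
width: 0.0221
gripper_force: 89.6
```

View pics/c6.png

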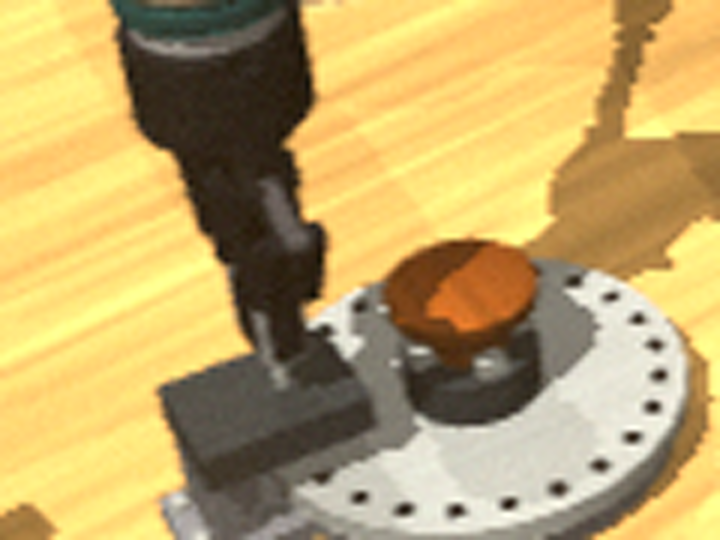

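View pics/full.png

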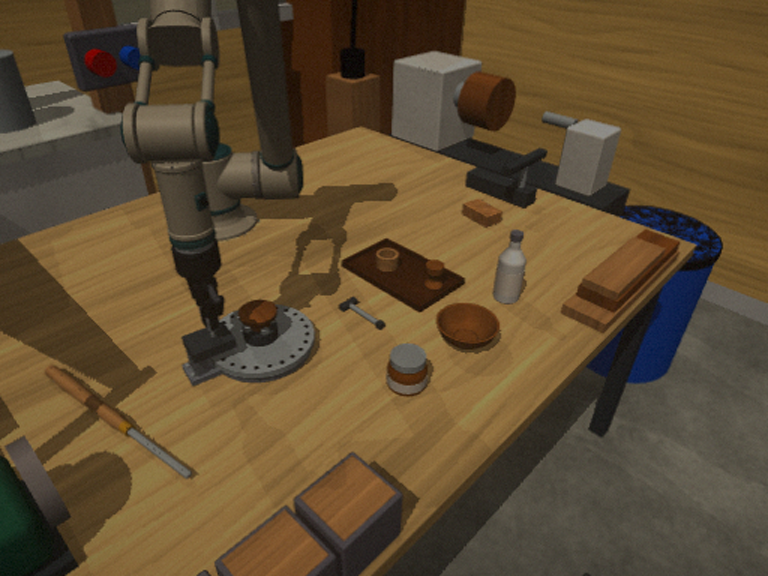

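The stem shows below the fingers at (283,375) in the crop. The pull has risen 16.3 mm and sits steadily against the stop. The ring is in the tray and the other items haven't moved, so I'm handing in.

```bash
python3 -c "
from h import *
print(ticket.sign_off())"
```

```text
the job is handed in; nothing more can be done
None
```

The ring lies flat in the tray, and the gripper still holds the knob with the plunger pulled up about 16 mm against its stop; the job is handed in at about 13 s of the 54 s allowed.

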